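Hold a spring clip open around the run card

ROBOT

A 6-joint arm with a two-finger parallel gripper is mounted at the origin on the work surface. World frame = base frame: x ahead of the robot, y to its left, z up, the work surface at z = 0. Lengths are in mm, angles in degrees, forces in N, time in s.
With the tool pointing down it reaches from about 350 to 850 mm from the base axis. Payload 8.1 kg.
Tool frame: the origin (TCP) lies midway between the tips of the shut fingers; the grasp point (between the pads) lies 19 mm behind it; z points along the fingers, y is the line along which they close (so a half turn about z gives the same grasp; the last joint's range is limited). The gripper opens to 85 mm and grips with 20 to 120 N. Pads are 22 mm wide; open, the fingers measure 114 mm over their backs; the gripper's body (76 mm by 85 mm) begins 54 mm behind the grasp point. The pads swing forward as they close: fully open they stand 13 mm farther back than shut.
Start: joints at [-80.638, 7.471, 85.268, -0, 87.261, -4.893], TCP at [147.765, -581.524, 206.292] pointing down, gripper open.
Joint ranges: [-169.43, 169.43], [-51.17, 129.36], [1.28, 143.12], [-76.62, 256.62], [0, 156.53], [-152.29, 152.29]. Speed limits (degrees/s): [136.94, 136.94, 159.86, 180, 180, 180].

INTERFACE

Orientations are given as [roll, pitch, yaw] about the fixed x, y, z axes, in that order (R = Rz(yaw) Ry(pitch) Rx(roll)).
In Python, from bench import r gives the robot as it stands.
- The arm moves only by the tool apply_moves, never from a script. Its argument "steps" is a list of rows, each a list of 7 numbers: the opening, from -1 (shut) to 1 (fully open), then the shift along the tool's x, y, z in mm, then the turn, a rotation vector about the tool's x, y, z in units of 5 degrees (1.0 is 5 degrees). A call has exactly 8 rows; each row shifts and turns the commanded pose from where the row before left it, along the tool's axes as they then stand; what a row does not reach is not made up. A row lasts 1/10 s, in which the tool goes at most 50 mm and 8.59 degrees, less where a joint would pass 70% of its speed; a pose out of reach is approached as far as the arm can. A call is refused whole if a number of a shift passes 50 or a number of a turn 1, either way. A call with a gripper value outside its range is refused whole. The fingers move at their own pace and stop on an object; "squeeze" is the grip in N (left out, the last holds). Time passes only in rows, so rows that do not move let the fingers close, or fill a call up. It gives the time, the measured TCP pose, the force, the opening and the grip force at its end, in the units of the state.
- r.sense(): the state, without advancing time (a new reading comes with each control period).
- r.snapshot(name): name is "side" or "top"; returns a dict with "color" (480x640x3 uint8, blue, green, red), "depth" (480x640 float32, mm along the optical axis (not along the pixel's ray), 0 where there is no reading), "mtx" (3x3 intrinsics, pixels), "T" (4x4, takes a point from camera to world coordinates). Camera axes: x right, y down, z forward; pixel columns grow to the right and rows downward; lengths in mm; the calibration is good to about 2 mm. A picture is of the moment at which its call begins.
- r.hand_in(): hands the job in; it is judged then, once.
The state is a dict: "time": time; "joint_pos": joint angles; "qd": joint speeds; "joint_efforts": joint torques, N m; "tool_pos": TCP position; "tcp_rot": TCP orientation; "ft_force": force on the tool from outside, world axes, zero at the start; "wrist_torque": the same for the moment, N m; "finger_gap": finger opening in mm; "grip_force": force on a finger pad.
Only numpy, scipy, OpenCV 4.12 (cv2) and the standard library are available. Lean on these libraries where they do the work, as an engineer would, in place of code of your own. Each camera call takes 0.05 s, during which the arm holds its last target. There are 200 camera calls.

TASK

Squeeze the blue spring clip open by its handles and lift it off the rim of the supply tray without dragging it off shut, carry it to the white run card standing in the weighted foot, and hold it squeezed wide open over the middle of the card's top edge, one jaw on each side and clear of the card, so that I can slip the worksheet in before it bites. Do not let the clip bite or knock the card, and leave the other clips, the reagent bottle and the slide rack alone. Finish while still holding the clip open there; do not let go.

Things in the scene. Friction and masses are not known exactly. Their poses are not given: they have to be found in the camera images.
- clip_blue: Blue steel letter clip, 90 g: two splayed handles up, two black-lipped jaws down, biting the tray's far wall. 54 mm long along its pin. Origin on the pivot pin's axis, 16 mm above the tray's rim; x across jaws and handles (squeeze along it), y along the pin, z up. Lips end 34 mm below the origin (31 mm fully open). A half turn about z is the same.
- blue_a (a joint): Turn of one lever of the blue clip, rad; the other turns equally the other way. 0 on the 4 mm tray wall, -0.06 shut, 0.36 fully open at a firm stop (gap between lip ends 4 mm at 0, 18 mm at 0.2, 28 mm at 0.36). A spring shuts it: each handle takes about 5 N to start and 12 N at the stop, so a 20 N grip holds it open.
- blue_lip_a (a point): Middle of the lower inner end of the blue clip's jaw lip on its +x side (moves with that jaw).
- blue_lip_b (a point): The same point of the other jaw lip, on the clip's -x side.
- tray: Supply tray of bare metal, fixed, 130 mm (x) by 250 mm (y) by 55 mm high, walls 4 mm, small boxes in it up to 32 mm high. Origin under its centre. Three clips are parked on its +x wall (wall middle at x = 63 mm) in any order: one near the middle, the others about 80 mm to either side.
- card_edge (a point): Middle of the top edge of the run card: stiff white plastic, 148 mm wide, 4 mm thick, upright in a grey weighted foot, top edge 120 mm above the bench. x is square to the card's faces, y along the edge, z up.
- clip_yellow: Yellow clip of the same make on the tray's rim, to be left alone; origin on its pin.
- clip_black: Black clip of the same make on the tray's rim, to be left alone; origin on its pin.
- reagent: Amber reagent bottle, 44 mm across and 85 mm high, loose; origin under its centre. To be left alone.
- slide_rack: Black slide rack with glass slides, 46 mm by 250 mm by 32 mm high, loose; origin under its centre. To be left alone.
- stand: The run card with its grey foot (90 mm by 160 mm), one rigid loose piece of about 0.9 kg; origin under the middle of the foot, 120 mm straight below point card_edge, same axes. It is to stay where it stands.
- blue_grip (a point): Midway between the blue clip's handles, 33 mm above its origin: the place to squeeze. Handles: plates 30 mm wide (y), 44 mm long, 3 mm thick; parked, they lean out 0.36 rad, tops 54 mm over the outside, 42 mm above the origin. Fully squeezed: parallel, 22 mm over the outside, tops 47 mm up; the clip may slip down in the fingers by up to 6 mm meanwhile.
Mind the look-alikes: they are no part of the job. What is shaped like the clip_blue but green is not meant.

How it is judged:
By the outcome, as a careful person would: the job done as asked, in the order asked, and still so for the second after the job is handed in, while the arm keeps its last pose, push and grip.
It also fails if it takes over 38 s, if anything falls off the work surface, if the arm or the gripper's body presses on something with over 40 N, if the wrist force passes 120 N, or if a joint passes its speed limit or range.

## Working session

There is one attempt and no reset: what is moved stays moved. The work goes in short steps, Python scripts to look and compute and a tool call to move; the robot and the scene stay as the last step left them, time stands still between calls to the robot, and variables do not carry over. Pictures are saved under pics/ and viewed, at most 10 in all, crops included, and the job is handed in when it is done.

Besides the shell and the picture viewer there is one more tool, called as name([rows], argument=value, ...), one row to a line, values as JSON. apply_moves: Moves the arm, as the interface text tells. Its arguments: {"type":"object","properties":{"steps":{"type":"array"},"squeeze":{"type":"number"}},"required":["steps"]}

```bash
mkdir -p pics
cat > h.py <<'E'
import numpy as np, cv2
from bench import r
def cloud(s):
    d=s["depth"]; K=s["mtx"]; v,u=np.mgrid[:480,:640]
    P=np.stack([(u-K[0,2])/K[0,0]*d,(v-K[1,2])/K[1,1]*d,d],-1)
    W=P@s["T"][:3,:3].T+s["T"][:3,3]; W[d==0]=np.nan
    return W
E
python3 - <<'E'
from h import *
for n in("top","side"):
    s=r.snapshot(n); cv2.imwrite(f"pics/{n}0.png",s["color"]); np.savez(f"pics/{n}0.npz",**s); print(n,s["T"].round(3).tolist(),s["mtx"].tolist())
print(r.sense())
E
```

```text
top [[-0.027, -0.992, 0.12, 498.879], [-1.0, 0.026, -0.015, 4.29], [0.012, -0.12, -0.993, 951.763], [0.0, 0.0, 0.0, 1.0]] [[523.5528396158592, 0.0, 317.7277305433568], [0.0, 523.5528396158592, 229.94607727997212], [0.0, 0.0, 1.0]]
side [[-0.766, -0.49, 0.416, 174.513], [-0.642, 0.601, -0.476, 526.686], [-0.017, -0.632, -0.775, 936.056], [0.0, 0.0, 0.0, 1.0]] [[616.7919789256987, 0.0, 323.6425387116524], [0.0, 616.7919789256987, 236.14306043584187], [0.0, 0.0, 1.0]]
{'time': 0.1, 'joint_pos': array([-8.06379138e+01,  7.51164617e+00,  8.53235821e+01, -6.53521274e-04,
        8.72618964e+01, -4.89297061e+00]), 'qd': array([ 0.04636852, -0.05222655, -0.09595838, -0.05611547, -0.06911521,
       -0.09559851]), 'joint_efforts': array([ 2.64830793e-03, -5.70948565e+01, -5.01941335e+01, -5.21201787e-05,
        8.06678989e-03,  6.58590648e-05]), 'tool_pos': array([ 147.6728152 , -580.98273222,  205.33515323]), 'tcp_rot': array([-1.79903174e+02, -7.63386608e-03,  1.42550822e+01]), 'ft_force': array([-0.79900136, -0.77817055, -0.53670457]), 'wrist_torque': array([0.06665797, 0.06391607, 0.03310078]), 'grip_force': 0.0, 'finger_gap': 85.31492127684861}
```

View pics/top0.png

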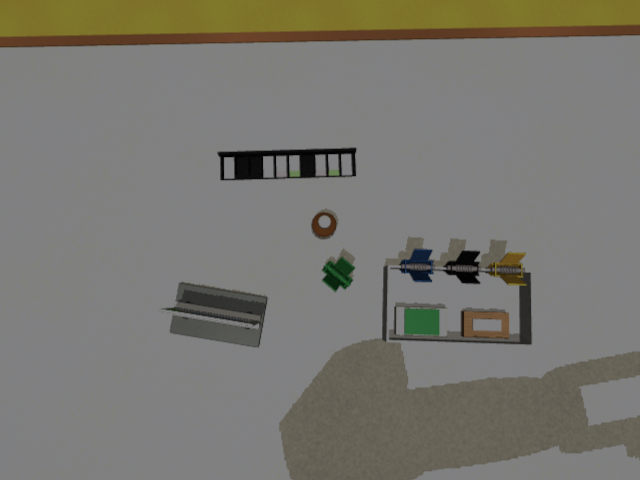

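View pics/side0.png

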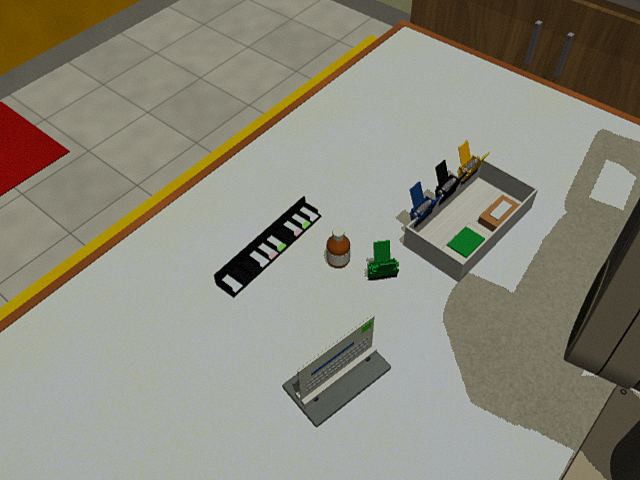

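The top view shows the blue clip at about (416,266), black at (462,267), yellow at (508,270), the green decoy at (338,273), the bottle at (324,224) and the card edge from (163,310) to (258,322). In the side view the blue clip is at (420,205), and the card runs from (300,375) to (373,320).

Run:
```python
from h import *
for n in("top","side"):
    s=dict(np.load(f"pics/{n}0.npz")); W=cloud(s); hsv=cv2.cvtColor(s["color"],cv2.COLOR_BGR2HSV); Z=W[...,2]
    X,Y=W[...,0],W[...,1]
    m=(hsv[...,0]>100)&(hsv[...,0]<125)&(hsv[...,1]>120)&(X>450)&(Y<-60)&(Y>-300)&(Z>30)
    p=W[m]; print(n,"blue",len(p),p.min(0).round(1),p.max(0).round(1),p.mean(0).round(1))
    hi=p[p[:,2]>92]; print(" handle tops",len(hi),hi.min(0).round(1),hi.max(0).round(1),hi.mean(0).round(1))
    c=hi[:,0].mean()
    for q in (hi[hi[:,0]<c],hi[hi[:,0]>c]): print("   ",len(q),q.mean(0).round(1),q.min(0).round(1),q.max(0).round(1))
    # tray rim
    m=(Z>51)&(Z<58)&(X>300)&(X<560)&(Y<-100)&(Y>-420); t=W[m]
    print(" rim",len(t),cv2.minAreaRect(t[:,:2].astype(np.float32)))
    # card
    m=(Z>60)&(X>300)&(X<520)&(Y>50)&(Y<400); t=W[m]
    print(" card",len(t),t.min(0).round(1),t.max(0).round(1),cv2.minAreaRect(t[:,:2].astype(np.float32)))
    tt=t[t[:,2]>114]; print(" edge",len(tt),tt.mean(0).round(1),cv2.minAreaRect(tt[:,:2].astype(np.float32)))
    m=(Z>8)&(Z<40)&(X>300)&(X<520)&(Y>50)&(Y<400); f=W[m]
    print(" foot",f[:,2].min(),np.median(f[:,2]),cv2.minAreaRect(f[:,:2].astype(np.float32)))
    for nm,(x0,x1,y0,y1) in dict(bottle=(490,600,-60,40),green=(420,485,-90,10)).items():
        q=W[(Z>6)&(X>x0)&(X<x1)&(Y>y0)&(Y<y1)]; print(nm,len(q),q.min(0).round(),q.max(0).round())
    im=s["color"]
    cr=im[225:355,150:275] if n=="top" else im[300:430,275:400]
    b=im[225:355,380:540][:, :125] if n=="top" else im[150:280,385:510]
    cv2.imwrite(f"pics/c_{n}.png",cv2.resize(np.hstack([cr,b]),None,fx=3,fy=3,interpolation=cv2.INTER_CUBIC))
```

```text
top blue 517 [ 513.1 -273.4   52.1] [ 563.9 -148.6  113.6] [ 540.3 -176.8   85.5]
 handle tops 195 [ 513.1 -255.6   92.1] [ 563.9 -160.8  113.6] [ 539.4 -176.7  103.6]
    96 [ 518.  -175.9  104.9] [ 513.1 -255.6   92.5] [ 524.1 -160.8  113.6]
    99 [ 560.2 -177.5  102.4] [ 554.9 -191.7   92.1] [ 563.9 -163.5  112.6]
 rim 968 ((475.420654296875, -247.9501190185547), (250.86549377441406, 136.37879943847656), 86.48975372314453)
 card 512 [451.5  97.9  60.1] [482.7 243.1 122.5] ((467.205322265625, 170.58963012695312), (148.10055541992188, 4.964219093322754), 79.03341674804688)
 edge 268 [466.9 169.6 119.1] ((466.9166564941406, 170.74020385742188), (147.91525268554688, 4.343496322631836), 79.02439880371094)
 foot 8.001345070611364 11.956928014044536 ((467.00482177734375, 170.60166931152344), (160.36489868164062, 89.86726379394531), 79.16407775878906)
bottle 720 [503. -60.   7.] [600.  -8.  77.]Traceback (most recent call last):
  File "<stdin>", line 20, in <module>
    return umr_minimum(a, axis, None, out, keepdims, initial, where)
ValueError: zero-size array to reduction operation minimum which has no identity
```

Run:
```python
from h import *
for n in("top","side"):
    s=dict(np.load(f"pics/{n}0.npz")); W=cloud(s); hsv=cv2.cvtColor(s["color"],cv2.COLOR_BGR2HSV); X,Y,Z=np.moveaxis(W,-1,0)
    m=(hsv[...,0]>100)&(hsv[...,0]<125)&(hsv[...,1]>120)&(X>500)&(X<580)&(Y<-140)&(Y>-215)&(Z>58)
    p=W[m]; a=np.radians(-3.5); ex=np.array([np.cos(a),np.sin(a)]); ey=np.array([-ex[1],ex[0]])
    L=np.c_[p[:,:2]@ex,p[:,:2]@ey,p[:,2]]; hi=L[L[:,2]>88]; c=L[:,0].mean()
    print(n,"local blue",L.min(0).round(1),L.max(0).round(1))
    for q in (hi[hi[:,0]<c],hi[hi[:,0]>c]):
        if len(q): print("  handle",len(q),q.mean(0).round(1),q.min(0).round(1),q.max(0).round(1),"y pct",np.percentile(q[:,1],[3,97]).round(1))
    m=(Z>52)&(Z<58)&(X>500)&(X<570)&(Y<-110)&(Y>-390); t=W[m]; 
    t=t[np.abs(t[:,0]*ex[0]+t[:,1]*ex[1]-np.median(t[:,:2]@ex))<5]
    if len(t)>20:
        k=np.polyfit(t[:,1],t[:,0],1); print(" wall",len(t),"yaw",-np.degrees(np.arctan(k[0])),"local x",np.median(t[:,:2]@ex),"min/max",np.percentile(t[:,:2]@ex,[2,98]),"z",np.median(t[:,2]))
    m=(Z>60)&(X>300)&(X<520)&(Y>50)&(Y<400); t=W[m]
    print(" card",len(t),cv2.minAreaRect(t[:,:2].astype(np.float32)),t[:,2].max())
    tt=t[t[:,2]>116]; print(" edge",len(tt),tt.mean(0).round(1),np.percentile(tt[:,1],[0,100]),np.polyfit(tt[:,1],tt[:,0],1))
    for nm,(x0,x1,y0,y1) in dict(bottle=(530,600,-70,40),green=(430,525,-110,10),rack=(600,750,-100,300)).items():
        q=W[(Z>6)&(X>x0)&(X<x1)&(Y>y0)&(Y<y1)]
        if len(q): print(nm,len(q),q.min(0).round(),q.max(0).round())
```

```text
top local blue [ 523.2 -168.5   58.2] [ 573.6 -115.   113.6]
  handle 108 [ 528.6 -142.3  103. ] [ 523.2 -155.8   88.3] [ 535.5 -129.   113.6] y pct [-154.3 -129.8]
  handle 119 [ 569.2 -143.1  100.4] [ 563.3 -157.3   88.5] [ 573.6 -128.8  112.6] y pct [-155.8 -129.7]
 wall 130 yaw -3.571341955792365 local x 545.0122181728404 min/max [540.08990736 549.3828876 ] z 54.9523308326103
 card 512 ((467.205322265625, 170.58963012695312), (148.10055541992188, 4.964219093322754), 79.03341674804688) 122.4829534800308
 edge 254 [466.7 168.9 119.3] [ 98.08702215 242.02390612] [1.94210236e-01 4.33885518e+02]
bottle 454 [530. -68.   9.] [600.  -8.  77.]
green 257 [503. -68.   7.] [525. -14.  77.]
rack 2577 [600. -82.   6.] [750. 166.  88.]
side local blue [ 521.9 -167.2   58.1] [ 575.8 -113.2  115.8]
  handle 43 [ 526.2 -137.4  105.3] [ 521.9 -154.7   88.2] [ 532.9 -124.7  114.3] y pct [-154.  -126.9]
  handle 143 [ 569.2 -142.3  101.1] [ 561.8 -156.5   88.1] [ 575.8 -125.2  115.8] y pct [-155.8 -128.4]
 wall 94 yaw -4.21843471038622 local x 546.0511025172881 min/max [540.83706844 549.63549899] z 54.90041762150946
 card 1635 ((465.2641296386719, 170.22210693359375), (148.60475158691406, 7.0497283935546875), 78.80281066894531) 123.83320594408053
 edge 314 [466.  172.7 119.3] [ 97.755236   242.91192302] [1.91912162e-01 4.32908660e+02]
bottle 656 [530. -69.   6.] [600.  -5.  78.]
green 245 [436. -70.   6.] [525. -14.  77.]
rack 2532 [600. -81.   6.] [750. 168.  88.]
```

```bash
cat >> h.py <<'E'
from scipy.spatial.transform import Rotation as Ro
def plan(target,yaw,n=8,start=None):
    """rows (tool shift mm, turn z in 5deg) along a straight line from the measured pose"""
    s=r.sense(); p,rot=start if start else (s["tool_pos"],s["tcp_rot"])
    R0=Ro.from_euler("xyz",rot,degrees=True); R1=Ro.from_euler("xyz",[180,0,yaw],degrees=True)
    rv=(R0.inv()*R1).as_rotvec(); d=(np.array(target)-p)/n
    print("pos",np.round(p,1),"rot",np.round(rot,2),"turn/row",(np.degrees(rv)/5/n).round(2))
    for i in range(n): print((R0*Ro.from_rotvec(rv*i/n)).inv().apply(d).round(0).tolist())
E
python3 -c "
from h import *
plan([539,-174.7,200],86.5,16)"
```

```text
pos [ 147.7 -581.   205.3] rot [-1.799e+02 -1.000e-02  1.426e+01] turn/row [-0.  -0.  -0.9]
[30.0, -19.0, 0.0]
[31.0, -16.0, 0.0]
[33.0, -14.0, 0.0]
[33.0, -11.0, 0.0]
[34.0, -8.0, 0.0]
[35.0, -6.0, 0.0]
[35.0, -3.0, 0.0]
[35.0, -0.0, 0.0]
[35.0, 3.0, 0.0]
[35.0, 5.0, 0.0]
[34.0, 8.0, 0.0]
[34.0, 11.0, 0.0]
[33.0, 13.0, 0.0]
[31.0, 16.0, 0.0]
[30.0, 18.0, 0.0]
[29.0, 21.0, 0.0]
```

apply_moves([
  [1, 30, -19, 0, 0, 0, -0.9],
  [1, 31, -16, 0, 0, 0, -0.9],
  [1, 33, -14, 0, 0, 0, -0.9],
  [1, 33, -11, 0, 0, 0, -0.9],
  [1, 34, -8, 0, 0, 0, -0.9],
  [1, 35, -6, 0, 0, 0, -0.9],
  [1, 35, -3, 0, 0, 0, -0.9],
  [1, 35, 0, 0, 0, 0, -0.9],
], squeeze=35)

```text
time: 0.9
tool_pos: [343.6, -377.1, 205.9]
tcp_rot: [-180.0, -0.0, 50.4]
ft_force: [-0.7, -1.0, 0.7]
finger_gap: 85.5
grip_force: 0.0
```

apply_moves([
  [1, 35, 3, 0, 0, 0, -0.9],
  [1, 35, 5, 0, 0, 0, -0.9],
  [1, 34, 8, 0, 0, 0, -0.9],
  [1, 34, 11, 0, 0, 0, -0.9],
  [1, 33, 13, 0, 0, 0, -0.9],
  [1, 31, 16, 0, 0, 0, -0.9],
  [1, 30, 18, 0, 0, 0, -0.9],
  [1, 0, 0, 0, 0, 0, 0],
])

```text
time: 1.7
tool_pos: [515.9, -197.8, 205.7]
tcp_rot: [-180.0, -0.1, 82.1]
ft_force: [-0.2, -0.2, 0.6]
finger_gap: 85.6
grip_force: 0.0
```

```bash
python3 -c "
from h import *
plan([539,-174.7,150],86.5,4)"
```

```text
pos [ 515.9 -197.8  205.7] rot [-1.7999e+02 -9.0000e-02  8.2110e+01] turn/row [-0.   -0.   -0.22]
[6.0, 5.0, 14.0]
[6.0, 5.0, 14.0]
[6.0, 5.0, 14.0]
[6.0, 5.0, 14.0]
```

apply_moves([
  [1, 6.4, 5.1, 12, 0, 0, -0.22],
  [1, 6.4, 5.1, 12, 0, 0, -0.22],
  [1, 6.4, 5.1, 12, 0, 0, -0.22],
  [1, 6.4, 5.1, 12, 0, 0, -0.22],
  [1, 0, 0, 0, 0, 0, 0],
  [1, 0, 0, 0, 0, 0, 0],
  [1, 0, 0, 0, 0, 0, 0],
  [1, 0, 0, 0, 0, 0, 0],
])

```text
time: 2.5
tool_pos: [537.5, -178.5, 159.2]
tcp_rot: [179.9, 0.0, 86.1]
ft_force: [0.1, 0.3, -0.0]
finger_gap: 85.3
grip_force: 0.0
```

Run:
```python
from h import *
plan([539,-174.7,85],86.5,6)
s=r.snapshot("side"); cv2.imwrite("pics/s1.png",cv2.resize(s["color"][90:280,360:600],None,fx=3,fy=3))
```

```text
pos [ 537.5 -178.5  159.2] rot [1.7992e+02 3.0000e-02 8.6120e+01] turn/row [ 0.    0.   -0.01]
[1.0, 0.0, 12.0]
[1.0, 0.0, 12.0]
[1.0, 0.0, 12.0]
[1.0, 0.0, 12.0]
[1.0, 0.0, 12.0]
[1.0, 0.0, 12.0]
```

View pics/s1.png

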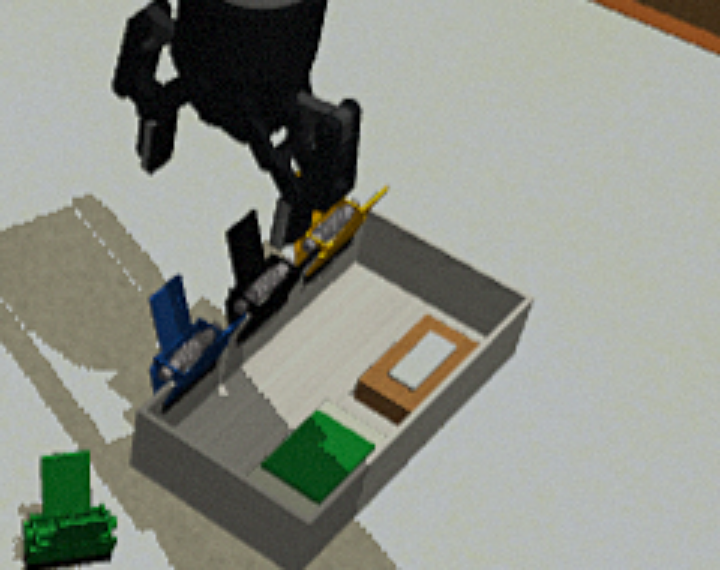

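The gripper's fingers straddle the row of clips from above. The blue clip is at crop (185,335), still biting the wall, and nothing has been touched.

apply_moves([
  [1, 1.9, 0.6, 10, 0, 0, 0],
  [1, 2, 0.6, 10, 0, 0, 0],
  [1, 0, 0, 14, 0, 0, 0],
  [1, 0, 0, 14, 0, 0, 0],
  [1, 0, 0, 14, 0, 0, 0],
  [1, 0, 0, 12, 0, 0, 0],
  [1, 0, 0, 0, 0, 0, 0],
  [1, 0, 0, 0, 0, 0, 0],
])

```text
time: 3.35
tool_pos: [538.4, -174.2, 83.9]
tcp_rot: [-180.0, -0.0, 86.2]
ft_force: [0.3, -0.7, 0.2]
finger_gap: 85.6
grip_force: 0.0
```

Run:
```python
from h import *
s=r.snapshot("side"); cv2.imwrite("pics/s2.png",cv2.resize(s["color"][90:280,360:600],None,fx=3,fy=3))
print(r.sense()["tool_pos"])
```

```text
[ 538.9767912  -174.35701319   84.67629426]
```

View pics/s2.png

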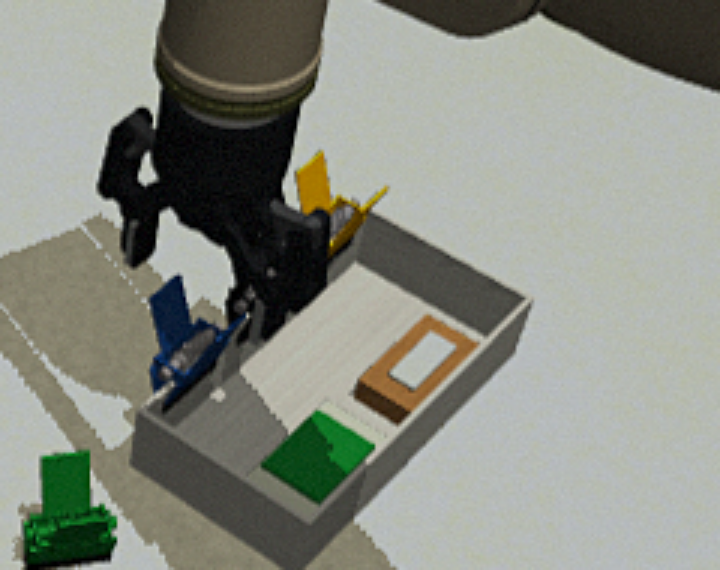

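The fingers are at crop (135,245) and (290,290), and the blue handles at (170,310). They look offset, so I'll check by projecting before closing.

Run:
```python
from h import *
for n in("side","top"):
    s=r.snapshot(n); Ti=np.linalg.inv(s["T"]); W=cloud(s)
    for p in ([539,-174.7,71],[560,-176,113],[518,-173.4,113],[584,-177.5,97],[494,-172,97],[539,-174.7,85]):
        c=Ti[:3,:3]@p+Ti[:3,3]; u=s["mtx"]@c/c[2]; print(n,p,u[:2].round(),((u[:2]-[360,90])*3).round())
    X,Y,Z=np.moveaxis(W,-1,0); hsv=cv2.cvtColor(s["color"],cv2.COLOR_BGR2HSV)
    m=(hsv[...,2]<60)&(Z>85)&(Z<150)&(X>440)&(X<640)&(Y<-100)&(Y>-270)
    for lo,hi in((450,520),(520,558),(558,630)):
        q=W[m&(X>lo)&(X<hi)]
        if len(q): print(lo,len(q),np.percentile(q,[1,50,99],axis=0).round().tolist())
```

```text
side [539, -174.7, 71] [423. 208.] [188. 353.]
side [560, -176, 113] [416. 187.] [168. 290.]
side [518, -173.4, 113] [434. 198.] [223. 324.]
side [584, -177.5, 97] [405. 186.] [135. 289.]
side [494, -172, 97] [444. 211.] [252. 362.]
side [539, -174.7, 85] [423. 203.] [190. 338.]
450 113 [[483.0, -183.0, 98.0], [491.0, -164.0, 138.0], [519.0, -159.0, 149.0]]
520 88 [[521.0, -268.0, 85.0], [555.0, -181.0, 93.0], [558.0, -159.0, 101.0]]
558 182 [[558.0, -190.0, 95.0], [581.0, -175.0, 127.0], [596.0, -164.0, 149.0]]
top [539, -174.7, 71] [417. 266.] [171. 529.]
top [560, -176, 113] [422. 252.] [187. 486.]
top [518, -173.4, 113] [422. 278.] [186. 565.]
top [584, -177.5, 97] [420. 238.] [181. 445.]
top [494, -172, 97] [420. 293.] [180. 610.]
top [539, -174.7, 85] [419. 266.] [176. 528.]
520 8 [[523.0, -167.0, 88.0], [556.0, -164.0, 90.0], [557.0, -159.0, 95.0]]
558 29 [[558.0, -172.0, 93.0], [565.0, -166.0, 112.0], [588.0, -163.0, 147.0]]
```

The projection agrees: the fingers are centred on the clip (y about −175), with tips near z 97 against handle tops at z 113. Now I'll squeeze.

apply_moves([
  [-1, 0, 0, 0, 0, 0, 0],
  [-1, 0, 0, 0, 0, 0, 0],
  [-1, 0, 0, 0, 0, 0, 0],
  [-1, 0, 0, 0, 0, 0, 0],
  [-1, 0, 0, 0, 0, 0, 0],
  [-1, 0, 0, 0, 0, 0, 0],
  [-1, 0, 0, 0, 0, 0, 0],
  [-1, 0, 0, 0, 0, 0, 0],
], squeeze=35)

```text
time: 4.3
tool_pos: [540.7, -174.9, 86.5]
tcp_rot: [179.7, 0.1, 86.2]
ft_force: [1.5, 0.1, 6.4]
finger_gap: 0.1
grip_force: 3.7
```

apply_moves([
  [-1, 0, 0, 0, 0, 0, 0],
  [-1, 0, 0, 0, 0, 0, 0],
  [-1, 0, 0, 0, 0, 0, 0],
  [-1, 0, 0, 0, 0, 0, 0],
  [-1, 0, 0, 0, 0, 0, 0],
  [-1, 0, 0, 0, 0, 0, 0],
  [-1, 0, 0, 0, 0, 0, 0],
  [-1, 0, 0, 0, 0, 0, 0],
])

```text
time: 5.1
tool_pos: [540.7, -174.9, 86.5]
tcp_rot: [179.7, 0.1, 86.2]
ft_force: [2.0, 0.5, 6.8]
finger_gap: 0.0
grip_force: 3.7
```

Run:
```python
from h import *
ims=[]
for n,(v,u) in dict(side=(120,360),top=(180,340)).items():
    s=r.snapshot(n); ims.append(s["color"][v:v+140,u:u+130])
cv2.imwrite("pics/s3.png",cv2.resize(np.hstack(ims),None,fx=3,fy=3,interpolation=cv2.INTER_CUBIC)); print(r.sense())
```

```text
{'time': 5.2, 'joint_pos': array([-2.31035541e+01,  7.39857789e+00,  9.81659106e+01,  1.60264614e-02,
        7.41608978e+01, -1.92665435e+01]), 'qd': array([-0.02394006, -0.05442665, -0.02751674,  0.071346  , -0.010294  ,
       -0.11175419]), 'joint_efforts': array([-3.42134535e-01, -4.93025815e+01, -4.21329975e+01, -2.82787839e-01,
        7.24782217e-01,  1.57648783e-04]), 'tool_pos': array([ 540.71417654, -174.89529921,   86.50058585]), 'tcp_rot': array([1.79735672e+02, 7.60378348e-02, 8.61584767e+01]), 'ft_force': array([ 2.57895985, -0.12911818,  7.08334628]), 'wrist_torque': array([-0.02982112, -0.34622789,  0.06207101]), 'grip_force': 3.6524021095829085, 'finger_gap': 0.1273320740186939}
```

View pics/s3.png

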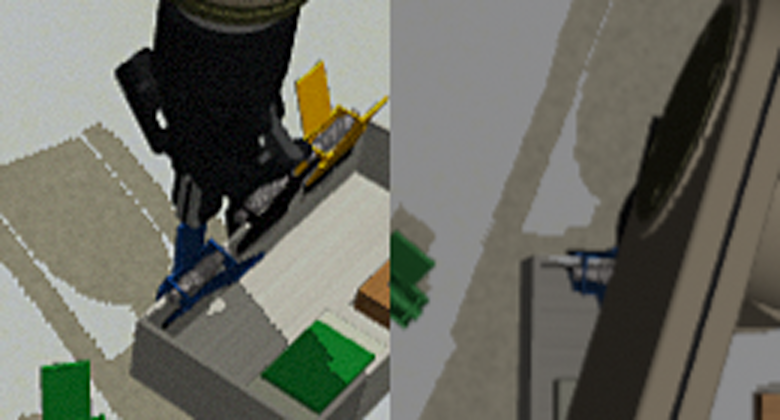

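The gap reads 0 with a grip force of only 3.7 N and about 7 N upward on the tool. The fingers seem to have shut without holding the handles (blue handle at crop (190,245)). I'll measure the clip.

Run:
```python
from h import *
s=r.snapshot("side"); W=cloud(s); hsv=cv2.cvtColor(s["color"],cv2.COLOR_BGR2HSV); X,Y,Z=np.moveaxis(W,-1,0)
a=np.radians(-3.5); ex=np.array([np.cos(a),np.sin(a)]); ey=np.array([-ex[1],ex[0]])
m=(hsv[...,0]>100)&(hsv[...,0]<125)&(hsv[...,1]>100)&(X>490)&(X<590)&(Y<-130)&(Y>-225)&(Z>45)
p=W[m]; L=np.c_[p[:,:2]@ex-548.7,p[:,:2]@ey+141.5,p[:,2]]
for lo in range(45,125,6):
    q=L[(L[:,2]>=lo)&(L[:,2]<lo+6)]
    if len(q): print(lo,len(q),q.min(0).round(),q.max(0).round())
m=(hsv[...,2]<70)&(Z>80)&(Z<165)&(X>480)&(X<600)&(Y<-140)&(Y>-200); p=W[m]; L=np.c_[p[:,:2]@ex-548.7,p[:,:2]@ey+141.5,p[:,2]]
print("dark")
for lo in range(80,165,8):
    q=L[(L[:,2]>=lo)&(L[:,2]<lo+8)]
    if len(q): print(lo,len(q),q.min(0).round(),q.max(0).round())
c=s["color"][145:250,390:480]; cv2.imwrite("pics/s4.png",cv2.resize(cv2.convertScaleAbs(c,alpha=1.6,beta=20),None,fx=5,fy=5,interpolation=cv2.INTER_CUBIC))
```

```text
45 7 [-10. -12.  46.] [-7. 25. 51.]
51 8 [-13. -38.  51.] [ 4. 25. 57.]
57 29 [-18. -26.  57.] [ 5. 26. 63.]
63 66 [-20. -27.  63.] [ 6. 26. 69.]
69 49 [-24. -25.  69.] [ 3. 22. 75.]
75 34 [-28. -15.  75.] [ 3. 13. 81.]
81 29 [-32. -14.  81.] [ 3. 14. 87.]
87 30 [-36. -17.  87.] [ 3. 13. 93.]
93 33 [-41. -14.  93.] [ 4. 15. 99.]
99 14 [-42. -14.  99.] [  4.  12. 103.]
105 8 [  1.   6. 106.] [  4.  13. 110.]
111 6 [ -4.   9. 111.] [  5.  14. 114.]
117 1 [-10.   6. 121.] [-10.   6. 121.]
123 2 [ -6.   5. 127.] [ 14.   5. 127.]
dark
80 47 [-35. -17.  80.] [ 3. 15. 88.]
88 37 [-40. -17.  89.] [ 6. 15. 96.]
96 34 [-42. -14.  96.] [  4.  13. 103.]
104 8 [  1.   6. 106.] [  4.  13. 111.]
112 16 [ -5.   2. 112.] [  8.  13. 120.]
120 44 [-12.  -4. 120.] [ 16.  12. 128.]
128 49 [-12.  -7. 128.] [ 15.  13. 136.]
136 53 [-12.  -5. 136.] [ 16.  13. 144.]
144 28 [-11.   1. 144.] [  8.  12. 152.]
152 64 [-28.   1. 152.] [ 29.  15. 160.]
160 77 [-32. -13. 160.] [ 35.  13. 165.]
```

View pics/s4.png

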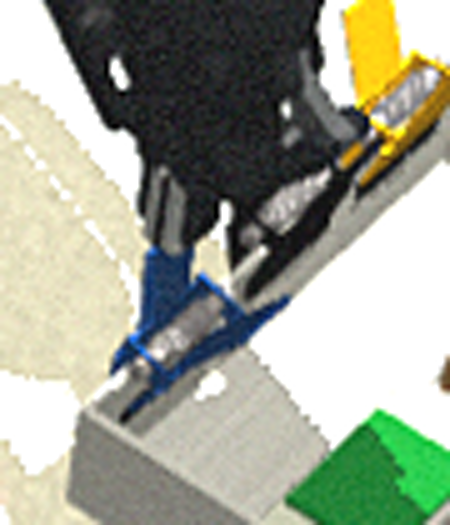

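Run:
```python
from h import *
s=r.snapshot("side"); W=cloud(s); a=np.radians(-3.5); ex=np.array([np.cos(a),np.sin(a)]); ey=np.array([-ex[1],ex[0]])
L=np.dstack([W[...,:2]@ex-548.7,W[...,:2]@ey+141.5,W[...,2]]); C=s["color"]
for v in range(170,224,3):
    print(v,[(u,*L[v,u].round().astype(int).tolist(),"B" if C[v,u,0]>C[v,u,2]+25 else "k" if C[v,u].max()<70 else "g") for u in range(414,446,4) if np.isfinite(L[v,u,0])])
```

```text
170 [(414, 22, 13, 164, 'k'), (418, 14, 12, 169, 'k'), (422, 6, 12, 175, 'k'), (426, -4, 16, 185, 'k'), (430, -13, 17, 191, 'k'), (434, -13, 4, 181, 'k'), (438, -13, -10, 171, 'k'), (442, 19, -79, 99, 'k')]
173 [(414, 108, -123, -1, 'g'), (418, 14, 11, 161, 'k'), (422, 5, 13, 169, 'k'), (426, -6, 18, 180, 'k'), (430, -13, 17, 184, 'k'), (434, -13, 3, 174, 'k'), (438, -12, -13, 161, 'k'), (442, -20, -12, 167, 'k')]
176 [(414, 104, -118, -4, 'g'), (418, 12, 13, 157, 'k'), (422, 5, 11, 159, 'k'), (426, -4, 12, 167, 'k'), (430, -14, 16, 177, 'k'), (434, -14, 2, 166, 'k'), (438, -18, -4, 165, 'k'), (442, -32, 7, 181, 'k')]
179 [(414, 97, -108, 0, 'g'), (418, 14, 8, 144, 'g'), (422, 6, 8, 149, 'g'), (426, -4, 12, 159, 'k'), (430, -10, 8, 161, 'k'), (434, -17, 5, 163, 'k'), (438, -28, 12, 175, 'k'), (442, -36, 12, 181, 'k')]
182 [(414, 91, -101, 0, 'g'), (418, 15, 5, 133, 'k'), (422, 5, 8, 143, 'k'), (426, -6, 13, 154, 'k'), (430, -10, 6, 151, 'k'), (434, -21, 11, 163, 'k'), (438, -30, 13, 170, 'k'), (442, -37, 12, 174, 'k')]
185 [(414, 86, -94, 0, 'g'), (418, 13, 7, 129, 'k'), (422, 2, 11,
[... 1797 characters left out ...]
, 'g'), (430, 0, -29, 35, 'k'), (434, -25, -1, 77, 'B'), (438, -38, 9, 96, 'B'), (442, -3, -71, 2, 'g')]
215 [(414, 3, 21, 66, 'B'), (418, -5, 20, 71, 'B'), (422, -8, 12, 67, 'g'), (426, -13, 5, 65, 'k'), (430, -21, 5, 71, 'B'), (434, -34, 13, 88, 'k'), (438, -3, -57, 4, 'g'), (442, -9, -63, 4, 'g')]
218 [(414, 3, 21, 57, 'g'), (418, -8, 24, 68, 'g'), (422, -1, -2, 40, 'B'), (426, -18, 13, 67, 'B'), (430, 0, -34, 13, 'k'), (434, -1, -47, 2, 'g'), (438, -8, -51, 4, 'g'), (442, -14, -56, 5, 'g')]
221 [(414, 0, 24, 54, 'g'), (418, -10, 25, 62, 'k'), (422, -17, 24, 67, 'B'), (426, -2, -18, 19, 'g'), (430, -1, -34, 5, 'g'), (434, -6, -41, 3, 'g'), (438, -12, -46, 3, 'g'), (442, -19, -50, 5, 'g')]
```

My own check misread the blue handle as the finger: the real fingertips sit roughly 20 mm above where the stated TCP puts them. So the pads slid over the handle tops and tilted the clip. I'll open slightly, back straight up and re-measure.

apply_moves([
  [-0.65, 0, 0, 0, 0, 0, 0],
  [-0.65, 0, 0, 0, 0, 0, 0],
  [-0.65, 0, 0, 0, 0, 0, 0],
  [-0.65, 0, 0, -5, 0, 0, 0],
  [-0.65, 0, 0, -10, 0, 0, 0],
  [-0.65, 0, 0, -15, 0, 0, 0],
  [-0.65, 0, 0, -20, 0, 0, 0],
  [-0.65, 0, 0, -10, 0, 0, 0],
])

```text
time: 6.1
tool_pos: [539.7, -174.6, 147.3]
tcp_rot: [179.8, 0.1, 86.2]
ft_force: [0.2, -0.2, 0.0]
finger_gap: 15.3
grip_force: 0.0
```

apply_moves([
  [-1, 0, 0, 0, 0, 0, 0],
  [-1, 0, 0, 0, 0, 0, 0],
  [-1, 0, 0, 0, 0, 0, 0],
  [-1, 0, 0, 0, 0, 0, 0],
  [-1, 0, 0, 0, 0, 0, 0],
  [-1, 0, 0, 0, 0, 0, 0],
  [-1, 0, 0, 0, 0, 0, 0],
  [-1, 0, 0, 0, 0, 0, 0],
])

```text
time: 6.9
tool_pos: [538.6, -174.2, 144.2]
tcp_rot: [-180.0, -0.0, 86.2]
ft_force: [-0.1, 0.2, 1.3]
finger_gap: 0.3
grip_force: 0.0
```

Run:
```python
from h import *
st=r.sense(); print(st["tool_pos"],st["tcp_rot"],st["ft_force"])
s=r.snapshot("side"); W=cloud(s); a=np.radians(-3.5); ex=np.array([np.cos(a),np.sin(a)]); ey=np.array([-ex[1],ex[0]])
L=np.dstack([W[...,:2]@ex-548.7,W[...,:2]@ey+141.5,W[...,2]]); C=s["color"].astype(int)
blue=(C[...,0]>C[...,2]+20)&(abs(L[...,0])<60)&(abs(L[...,1])<32)&(L[...,2]>45)
for lo in range(45,125,6):
    q=L[blue&(L[...,2]>=lo)&(L[...,2]<lo+6)]
    if len(q): print(lo,len(q),q.min(0).round(),q.max(0).round())
k=(abs(L[...,0])<25)&(abs(L[...,1])<16)&(L[...,2]>125)&(L[...,2]<230)&~blue
for lo in range(125,200,6):
    q=L[k&(L[...,2]>=lo)&(L[...,2]<lo+6)]
    if len(q): print("fing",lo,len(q),q.min(0).round(),q.max(0).round())
Ti=np.linalg.inv(s["T"]); p=st["tool_pos"]; c=Ti[:3,:3]@p+Ti[:3,3]; print("tcp px",(s["mtx"]@c/c[2])[:2])
v0,u0=100,370
cv2.imwrite("pics/s5.png",cv2.resize(cv2.convertScaleAbs(s["color"][v0:v0+140,u0:u0+150],alpha=1.6,beta=20),None,fx=4,fy=4,interpolation=cv2.INTER_CUBIC))
```

```text
[ 538.62679005 -174.18944815  144.21668893] [-1.79992545e+02 -4.62072110e-03  8.61541973e+01] [-0.08177231  0.1919455   1.33816914]
45 9 [ -7. -17.  46.] [ 7. 27. 50.]
51 18 [ -9. -21.  51.] [ 9. 25. 57.]
57 36 [-11. -26.  58.] [11. 26. 63.]
63 77 [-12. -25.  63.] [13. 27. 69.]
69 59 [-14. -24.  69.] [15. 23. 75.]
75 32 [-17. -16.  75.] [17. 14. 81.]
81 40 [-19. -15.  81.] [19. 16. 87.]
87 45 [-20. -16.  87.] [23. 14. 93.]
93 36 [-23. -16.  93.] [24. 13. 99.]
99 51 [-26. -16.  99.] [ 27.  14. 105.]
105 25 [-27. -14. 105.] [ 26.  15. 110.]
fing 167 3 [ -6.   5. 170.] [ -6.   8. 172.]
fing 173 30 [-12.  -7. 173.] [ 15.  12. 179.]
fing 179 45 [-14.  -8. 179.] [ 15.  13. 185.]
fing 185 43 [-14.  -6. 185.] [ 15.  12. 191.]
fing 191 45 [-14.  -6. 191.] [ 13.  13. 197.]
fing 197 43 [-14.  -4. 197.] [ 14.  12. 203.]
tcp px [427.09576724 180.57083388]
```

View pics/s5.png

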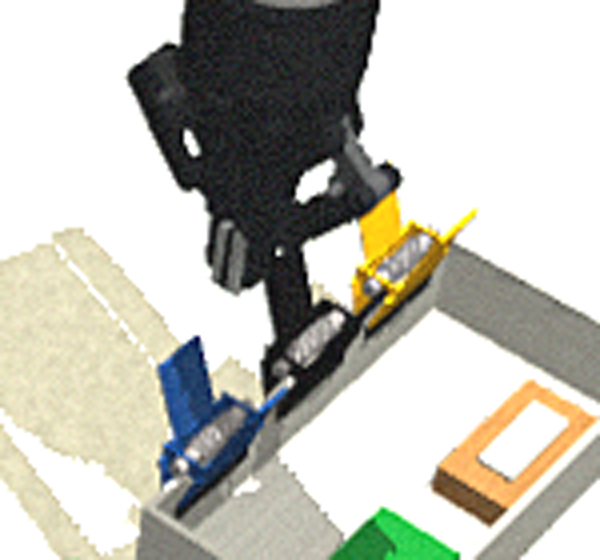

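The clip has sprung back to its parked pose (handles ±27 mm, tops about z 113). The shut fingertips are at crop (232,290), about z 170, while the reported TCP is 144, so the tips really sit about 25 mm higher than reported. I'll open, come down partway and verify.

apply_moves([
  [1, 0, 0, 0, 0, 0, 0],
  [1, 0, 0, 0, 0, 0, 0],
  [1, 0, 0, 0, 0, 0, 0],
  [1, 0, 0.4, 10, 0, 0, -0.05],
  [1, 0, 0, 15, 0, 0, 0],
  [1, 0, 0, 15, 0, 0, 0],
  [1, 0, 0, 8, 0, 0, 0],
  [1, 0, 0, 0, 0, 0, 0],
])

```text
time: 7.75
tool_pos: [537.3, -173.5, 93.5]
tcp_rot: [-179.8, -0.1, 86.4]
ft_force: [0.2, -0.1, 0.8]
finger_gap: 85.9
grip_force: 0.0
```

Run:
```python
from h import *
s=r.snapshot("side"); st=r.sense(); print(st["tool_pos"],st["tcp_rot"],st["finger_gap"])
W=cloud(s); a=np.radians(-3.5); ex=np.array([np.cos(a),np.sin(a)]); ey=np.array([-ex[1],ex[0]])
L=np.dstack([W[...,:2]@ex-548.7,W[...,:2]@ey+141.5,W[...,2]]); C=s["color"].astype(int)
blue=(C[...,0]>C[...,2]+20)
for sg in(1,-1):
  k=(L[...,0]*sg>36)&(L[...,0]*sg<75)&(abs(L[...,1])<20)&(L[...,2]>70)&(L[...,2]<260)&~blue
  for lo in range(70,240,8):
    q=L[k&(L[...,2]>=lo)&(L[...,2]<lo+8)]
    if len(q): print(sg,lo,len(q),q.min(0).round(),q.max(0).round())
```

```text
[ 538.14598254 -173.85753443   94.87854674] [-1.79864316e+02 -4.89867154e-02  8.64035571e+01] 85.56281081406142
1 126 6 [ 42. -10. 131.] [ 44.   8. 134.]
1 134 31 [ 41.  -9. 135.] [ 54.  14. 142.]
1 142 40 [ 40. -10. 142.] [ 55.  14. 150.]
1 150 35 [ 41.  -9. 150.] [ 55.  13. 158.]
1 158 41 [ 41. -10. 158.] [ 56.  13. 166.]
1 166 26 [ 41.  -7. 167.] [ 61.  13. 174.]
1 174 45 [ 40. -11. 175.] [ 73.  15. 182.]
1 182 109 [ 38. -13. 182.] [ 73.  15. 190.]
1 190 49 [ 36. -12. 190.] [ 73.  18. 198.]
1 198 40 [ 36.  -8. 198.] [ 72.  17. 206.]
1 206 30 [ 55.   1. 206.] [ 70.  15. 214.]
1 214 43 [ 39.   3. 214.] [ 70.  16. 222.]
1 222 53 [ 36. -12. 222.] [ 69.  13. 230.]
1 230 115 [ 37. -15. 230.] [ 68.  14. 238.]
-1 134 17 [-53.   6. 134.] [-42.  13. 141.]
-1 142 39 [-58.  -6. 142.] [-43.  14. 150.]
-1 150 39 [-58.  -6. 150.] [-44.  13. 158.]
-1 158 34 [-57.  -6. 158.] [-43.  15. 166.]
-1 166 20 [-58.   3. 166.] [-44.  13. 174.]
-1 174 64 [-74.  -9. 174.] [-37.  15. 182.]
-1 182 128 [-75. -10. 182.] [-38.  16. 190.]
-1 190 105 [-74. -12. 190.] [-36.  19. 198.]
-1 198 91 [-73. -15. 198.] [-36.  20. 206.]
-1 206 60 [-73. -13. 206.] [-36.  18. 214.]
-1 214 65 [-72. -10. 214.] [-36.  14. 222.]
-1 222 96 [-71. -11. 222.] [-36.  14. 230.]
-1 230 182 [-69. -12. 230.] [-36.  15. 238.]
-1 238 19 [-66.  -8. 238.] [-36.  12. 245.]
```

Confirmed: the open tips are at z 133 with the TCP reading 95 (13 + 25 mm). I'll descend another 35 mm and squeeze.

apply_moves([
  [1, -0.7, 0.7, 7, 0, 0, 0],
  [1, 0, 0, 8, 0, 0, 0],
  [1, 0, 0, 8, 0, 0, 0],
  [1, 0, 0, 7, 0, 0, 0],
  [1, 0, 0, 5, 0, 0, 0],
  [1, 0, 0, 0, 0, 0, 0],
  [1, 0, 0, 0, 0, 0, 0],
  [1, 0, 0, 0, 0, 0, 0],
])

```text
time: 8.6
tool_pos: [540.1, -175.1, 61.8]
tcp_rot: [180.0, 0.0, 86.4]
ft_force: [0.9, -0.0, -0.4]
finger_gap: 85.3
grip_force: 0.0
```

apply_moves([
  [0.3, 0, 0, 0, 0, 0, 0],
  [0.3, 0, 0, 0, 0, 0, 0],
  [0.3, 0, 0, 0, 0, 0, 0],
  [-1, 0, 0, 0, 0, 0, 0],
  [-1, 0, 0, 0, 0, 0, 0],
  [-1, 0, 0, 0, 0, 0, 0],
  [-1, 0, 0, 0, 0, 0, 0],
  [-1, 0, 0, 0, 0, 0, 0],
], squeeze=35)

```text
time: 9.4
tool_pos: [541.8, -175.6, 64.4]
tcp_rot: [179.8, 0.1, 86.4]
ft_force: [-1.6, 2.0, 15.9]
finger_gap: 20.8
grip_force: 33.6
```

```bash
cat > m.py <<'E'
from h import *
s=r.snapshot("side"); st=r.sense(); print({k:np.round(st[k],1).tolist() for k in("tool_pos","tcp_rot","finger_gap","grip_force","ft_force")})
W=cloud(s); a=np.radians(-3.5); ex=np.array([np.cos(a),np.sin(a)]); ey=np.array([-ex[1],ex[0]])
L=np.dstack([W[...,:2]@ex-548.7,W[...,:2]@ey+141.5,W[...,2]]); C=s["color"].astype(int)
blue=(C[...,0]>C[...,2]+20)&(abs(L[...,0])<60)&(abs(L[...,1])<32)&(L[...,2]>40)
for lo in range(40,160,6):
    q=L[blue&(L[...,2]>=lo)&(L[...,2]<lo+6)]
    if len(q): print(lo,len(q),q.min(0).round(),q.max(0).round())
cv2.imwrite("pics/m.png",cv2.resize(cv2.convertScaleAbs(s["color"][100:240,370:520],alpha=1.6,beta=20),None,fx=4,fy=4,interpolation=cv2.INTER_CUBIC))
E
python3 m.py
```

```text
{'tool_pos': [541.8, -175.6, 64.4], 'tcp_rot': [179.7, 0.1, 86.4], 'finger_gap': 21.0, 'grip_force': 33.6, 'ft_force': [-2.3, 2.5, 15.7]}
40 36 [-14. -27.  40.] [13. 26. 46.]
46 56 [-14. -26.  46.] [12. 27. 52.]
52 51 [-13. -28.  52.] [13. 25. 58.]
58 74 [-12. -27.  58.] [13. 27. 64.]
64 64 [-12. -25.  64.] [12. 24. 70.]
70 43 [-11. -14.  70.] [11. 22. 75.]
76 28 [-10. -14.  76.] [13. 16. 82.]
82 31 [ -9. -17.  82.] [12. 14. 88.]
88 34 [-14. -15.  88.] [13. 14. 94.]
94 23 [ -8. -14.  94.] [ 13.  14. 100.]
100 40 [ -8. -16. 100.] [ 15.  15. 106.]
106 10 [ -7. -13. 106.] [ 14.  13. 109.]
```

Squeezed: gap 21 mm, grip 34 N, jaws open about ±13 mm. The 16 N up-force is the clip pressing on the rim. Lifting straight up.

apply_moves([
  [-1, 0, 0, -2, 0, 0, 0],
  [-1, 0, 0, -3, 0, 0, 0],
  [-1, 0, 0, -4, 0, 0, 0],
  [-1, 0, 0, -6, 0, 0, 0],
  [-1, 0, 0, -8, 0, 0, 0],
  [-1, 0, 0, -10, 0, 0, 0],
  [-1, 0, 0, -10, 0, 0, 0],
  [-1, 0, 0, -10, 0, 0, 0],
])

```text
time: 10.25
tool_pos: [540.0, -175.1, 115.6]
tcp_rot: [180.0, 0.0, 86.4]
ft_force: [-0.6, -0.3, -1.0]
finger_gap: 20.1
grip_force: 33.8
```

apply_moves([
  [-1, 0, 0, -15, 0, 0, 0],
  [-1, 0, 0, -20, 0, 0, 0],
  [-1, 0, 0, -20, 0, 0, 0],
  [-1, 0, 0, -15, 0, 0, 0],
  [-1, 0, 0, -10, 0, 0, 0],
  [-1, 0, 0, 0, 0, 0, 0],
  [-1, 0, 0, 0, 0, 0, 0],
  [-1, 0, 0, 0, 0, 0, 0],
])

```text
time: 11.05
tool_pos: [539.0, -174.7, 192.9]
tcp_rot: [-179.9, -0.0, 86.4]
ft_force: [-0.0, 0.0, -1.6]
finger_gap: 20.1
grip_force: 33.9
```

```bash
sed -i 's/range(40,160,6)/range(40,260,6)/' m.py; python3 m.py
```

```text
{'tool_pos': [539.0, -174.7, 192.9], 'tcp_rot': [-179.9, -0.0, 86.4], 'finger_gap': 20.0, 'grip_force': 33.9, 'ft_force': [-0.1, -0.5, -1.3]}
160 2 [-15. -15. 165.] [-14.   0. 166.]
166 37 [-17. -28. 166.] [ 11.  26. 172.]
172 65 [-16. -28. 172.] [ 10.  28. 178.]
178 60 [-15. -25. 178.] [ 10.  26. 184.]
184 80 [-15. -26. 184.] [ 10.  27. 190.]
190 98 [-15. -29. 190.] [ 10.  26. 196.]
196 60 [-12. -23. 196.] [ 10.  23. 202.]
202 46 [-13. -15. 202.] [  9.  14. 208.]
208 35 [-11. -14. 208.] [  9.  15. 214.]
214 38 [-17. -15. 214.] [ 10.  14. 220.]
220 37 [-11. -13. 220.] [ 11.  16. 226.]
226 42 [-10. -18. 226.] [ 12.  15. 232.]
232 33 [-10. -14. 232.] [ 11.  15. 236.]
```

View pics/m.png

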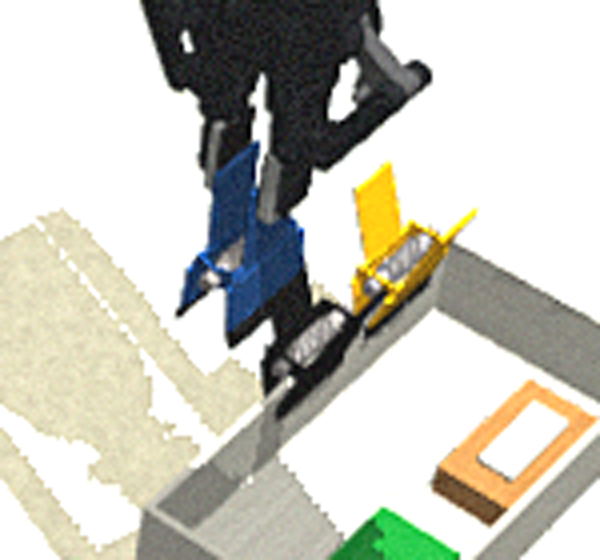

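The blue clip hangs wide open in the fingers (crop (240,240)), clear of the tray, and black and yellow are untouched. The handle tops at z 236 put the pin near z 189, about 4 mm below the reported TCP, with the lips at about 158. Carrying it to the card.

```bash
python3 -c "
from h import *
plan([466.5,170.4,193],79,14)"
```

```text
pos [ 539.  -174.7  192.9] rot [-1.7988e+02 -4.0000e-02  8.6410e+01] turn/row [-0.   -0.    0.11]
[24.0, -7.0, 0.0]
[24.0, -7.0, 0.0]
[24.0, -7.0, 0.0]
[24.0, -7.0, 0.0]
[24.0, -8.0, 0.0]
[24.0, -8.0, 0.0]
[24.0, -8.0, 0.0]
[24.0, -8.0, 0.0]
[24.0, -8.0, 0.0]
[24.0, -9.0, 0.0]
[24.0, -9.0, 0.0]
[23.0, -9.0, 0.0]
[23.0, -9.0, -0.0]
[23.0, -10.0, -0.0]
```

apply_moves([
  [-1, 10, -3, -2, 0, 0, 0.1],
  [-1, 20, -6, -2, 0, 0, 0.1],
  [-1, 24, -7, -2, 0, 0, 0.1],
  [-1, 24, -7, -2, 0, 0, 0.1],
  [-1, 24, -8, 0, 0, 0, 0.1],
  [-1, 24, -8, 0, 0, 0, 0.1],
  [-1, 24, -8, 0, 0, 0, 0.1],
  [-1, 24, -8, 0, 0, 0, 0.1],
])

```text
time: 11.9
tool_pos: [500.9, 5.1, 202.0]
tcp_rot: [-180.0, -0.0, 82.4]
ft_force: [0.5, 0.3, 0.1]
finger_gap: 20.1
grip_force: 34.0
```

apply_moves([
  [-1, 24, -8, 0, 0, 0, 0.1],
  [-1, 24, -9, 0, 0, 0, 0.1],
  [-1, 24, -9, 0, 0, 0, 0.1],
  [-1, 23, -9, 0, 0, 0, 0.1],
  [-1, 20, -9, 0, 0, 0, 0.1],
  [-1, 15, -6, 0, 0, 0, 0.1],
  [-1, 10, -4, 0, 0, 0, 0.1],
  [-1, 0, 0, 0, 0, 0, 0],
])

```text
time: 12.7
tool_pos: [469.0, 151.8, 202.0]
tcp_rot: [-180.0, -0.0, 79.0]
ft_force: [0.1, -0.1, -0.6]
finger_gap: 20.4
grip_force: 34.0
```

```bash
python3 -c "
from h import *
plan([466.5,170.4,193],79,1)"
```

```text
pos [469.  151.8 202. ] rot [-1.7995e+02 -1.0000e-02  7.9000e+01] turn/row [-0.01 -0.   -0.  ]
[18.0, -6.0, 9.0]
```

apply_moves([
  [-1, 6, -2, 0, 0, 0, 0],
  [-1, 6, -2, 0, 0, 0, 0],
  [-1, 4, -1, 0, 0, 0, 0],
  [-1, 1.8, -1, 0, 0, 0, 0],
  [-1, 0, 0, 3, 0, 0, 0],
  [-1, 0, 0, 3, 0, 0, 0],
  [-1, 0, 0, 0, 0, 0, 0],
  [-1, 0, 0, 0, 0, 0, 0],
])

```text
time: 13.5
tool_pos: [467.4, 168.6, 196.0]
tcp_rot: [-180.0, 0.0, 78.9]
ft_force: [-0.3, 0.7, -0.8]
finger_gap: 20.2
grip_force: 34.0
```

```bash
cat > n.py <<'E'
from h import *
s=r.snapshot("side"); st=r.sense(); print({k:np.round(st[k],1).tolist() for k in("tool_pos","tcp_rot","finger_gap","grip_force","ft_force")})
W=cloud(s); a=np.radians(-11); ex=np.array([np.cos(a),np.sin(a)]); ey=np.array([-ex[1],ex[0]]); o=np.array([466.5,170.4])
L=np.dstack([(W[...,:2]-o)@ex,(W[...,:2]-o)@ey,W[...,2]]); C=s["color"].astype(int)
near=(abs(L[...,0])<40)&(abs(L[...,1])<90)
m=near&((C[...,0]>C[...,2]+20)|(C.max(-1)<70))&(abs(L[...,1])<32)&(L[...,2]>90)
for lo in range(90,260,5):
    q=L[m&(L[...,2]>=lo)&(L[...,2]<lo+5)]
    if len(q): print(lo,len(q),q.min(0).round(),q.max(0).round())
e=near&(L[...,2]>113)&(L[...,2]<125)&(abs(L[...,0])<9)&(abs(L[...,1])>35); q=L[e]; print("card edge",len(q),q.mean(0).round(1),np.percentile(q,[1,99],axis=0).round(1).tolist())
cv2.imwrite("pics/n.png",cv2.resize(cv2.convertScaleAbs(s["color"][240:430,260:420],alpha=1.4,beta=20),None,fx=3.1,fy=3.1,interpolation=cv2.INTER_CUBIC))
E
python3 n.py
```

```text
{'tool_pos': [467.5, 168.7, 196.2], 'tcp_rot': [-180.0, 0.0, 78.9], 'finger_gap': 20.5, 'grip_force': 34.0, 'ft_force': [0.3, -0.2, -0.4]}
90 2 [-4. 17. 90.] [-3. 19. 90.]
160 48 [-18. -30. 161.] [ 14.  24. 165.]
165 106 [-18. -30. 165.] [ 13.  24. 170.]
170 74 [-16. -27. 170.] [ 11.  24. 175.]
175 66 [-15. -28. 175.] [ 12.  24. 180.]
180 83 [-15. -28. 180.] [ 11.  24. 185.]
185 101 [-14. -29. 185.] [ 11.  25. 190.]
190 119 [-13. -30. 190.] [ 11.  25. 195.]
195 109 [-13. -26. 195.] [ 10.  21. 200.]
200 50 [-11. -17. 200.] [ 10.  21. 205.]
205 48 [-12. -15. 205.] [ 10.  12. 210.]
210 35 [-10.  -4. 210.] [ 11.  12. 215.]
215 29 [-10.  -5. 215.] [ 10.  12. 220.]
220 31 [-15.  -6. 220.] [ 11.  13. 225.]
225 39 [-20.  -6. 225.] [ 11.  12. 230.]
230 52 [-22.  -6. 230.] [ 25.  12. 235.]
235 70 [-22.  -6. 235.] [ 25.  12. 240.]
240 37 [-23.  -4. 240.] [ 24.   9. 245.]
245 40 [-23.  -2. 245.] [ 17.   9. 250.]
250 28 [-22.  -1. 250.] [ 18.  10. 255.]
255 32 [-22.  -3. 255.] [ 20.   9. 260.]
card edge 198 [ -1.1   4.7 118.3] [[-3.5, -72.2, 113.3], [2.1, 72.9, 122.7]]
```

In the card's own frame the clip is centred across it (lips −18 outer, +14 inner) and about 2.7 mm short along the edge. Lip ends are at z 161. I'll trim and lower it slowly.

apply_moves([
  [-1, 1.5, -0.5, 0, 0, 0, 0],
  [-1, 1.3, 0, 0, 0, 0, 0],
  [-1, 0, 0, 5, 0, 0, 0],
  [-1, 0, 0, 6, 0, 0, 0],
  [-1, 0, 0, 6, 0, 0, 0],
  [-1, 0, 0, 6, 0, 0, 0],
  [-1, 0, 0, 3, 0, 0, 0],
  [-1, 0, 0, 0, 0, 0, 0],
])

```text
time: 14.35
tool_pos: [467.1, 171.5, 169.4]
tcp_rot: [-179.9, 0.0, 78.9]
ft_force: [-0.7, -0.2, -1.0]
finger_gap: 20.2
grip_force: 34.0
```

```bash
python3 n.py | grep -v "^[12].[05] .*\[.*2..\]"
```

```text
{'tool_pos': [467.3, 171.6, 170.0], 'tcp_rot': [-180.0, 0.0, 78.9], 'finger_gap': 20.1, 'grip_force': 34.0, 'ft_force': [0.1, -0.6, -1.0]}
90 6 [ -4. -31.  90.] [-1. 29. 94.]
130 6 [-18. -20. 133.] [-15.  24. 134.]
135 84 [-19. -26. 135.] [ 12.  27. 140.]
140 81 [-19. -26. 140.] [ 12.  28. 145.]
145 79 [-17. -26. 145.] [ 10.  28. 150.]
150 61 [-16. -26. 150.] [ 10.  27. 155.]
155 86 [-15. -26. 155.] [ 10.  27. 160.]
160 95 [-16. -26. 160.] [ 11.  27. 165.]
165 110 [-14. -27. 165.] [ 10.  29. 170.]
170 88 [-12. -21. 170.] [  9.  24. 175.]
175 47 [-12. -12. 175.] [  9.  15. 180.]
180 32 [-12.  -9. 180.] [ 10.  15. 185.]
185 35 [-11.  -1. 185.] [ 10.  15. 189.]
190 27 [-11.  -2. 190.] [  9.  15. 195.]
195 32 [-18.  -3. 195.] [ 10.  15. 200.]
200 38 [-22.  -2. 200.] [ 15.  15. 205.]
205 49 [-23.  -3. 205.] [ 14.  15. 210.]
210 54 [-23.  -2. 210.] [ 14.  14. 215.]
230 26 [-23.   1. 230.] [ 15.  12. 235.]
235 34 [-24.   3. 236.] [ 25.  14. 240.]
240 86 [-40. -10. 240.] [ 39.  14. 245.]
245 130 [-38. -11. 245.] [ 40.  15. 250.]
250 55 [-39. -12. 250.] [ 40.  13. 255.]
255 55 [-39. -10. 255.] [ 40.  16. 260.]
card edge 192 [ -1.1   6.5 118.3] [[-3.5, -73.0, 113.4], [1.8, 73.2, 122.8]]
```

apply_moves([
  [-1, 0, 0, 4, 0, 0, 0],
  [-1, 0, 0, 5, 0, 0, 0],
  [-1, 0, 0, 5, 0, 0, 0],
  [-1, 0, 0, 5, 0, 0, 0],
  [-1, 0, 0, 5, 0, 0, 0],
  [-1, 0, 0, 4, 0, 0, 0],
  [-1, 0, 0, 0, 0, 0, 0],
  [-1, 0, 0, 0, 0, 0, 0],
])

```text
time: 15.2
tool_pos: [467.5, 171.7, 142.3]
tcp_rot: [-180.0, 0.0, 78.9]
ft_force: [-0.7, 0.1, -1.0]
finger_gap: 20.8
grip_force: 34.0
```

```bash
python3 n.py | head -12; python3 n.py | tail -1
```

```text
{'tool_pos': [467.7, 171.7, 142.5], 'tcp_rot': [180.0, -0.0, 78.9], 'finger_gap': 20.5, 'grip_force': 34.0, 'ft_force': [0.7, 0.3, -0.7]}
95 1 [ -2.  20. 100.] [ -2.  20. 100.]
100 1 [-17.  -7. 105.] [-17.  -7. 105.]
105 37 [-18. -25. 107.] [-15.  26. 110.]
110 86 [-19. -26. 110.] [ 12.  27. 115.]
115 75 [-17. -25. 115.] [ 11.  28. 120.]
120 58 [-16. -26. 120.] [ 10.  27. 125.]
125 82 [-15. -27. 125.] [ 10.  27. 130.]
130 82 [-14. -26. 130.] [ 10.  28. 135.]
135 98 [-14. -26. 135.] [ 11.  28. 140.]
140 103 [-15. -24. 140.] [ 11.  26. 145.]
145 50 [-12. -20. 145.] [ 10.  23. 150.]
card edge 146 [ -1.5  30.2 117.8] [[-3.6, -67.6, 113.3], [2.3, 72.6, 121.9]]
```

View pics/n.png

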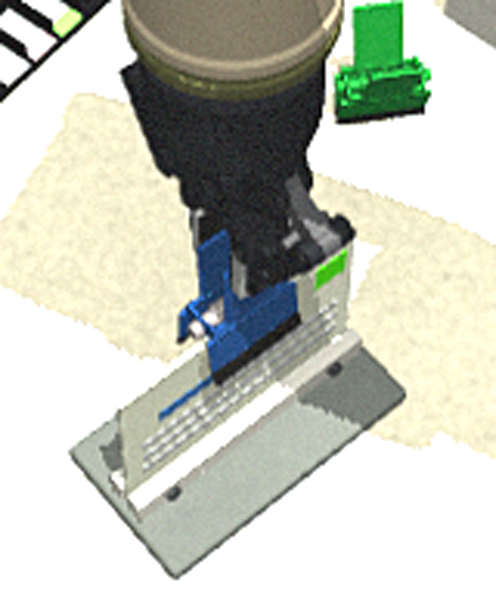

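The clip is squeezed wide open over the middle of the card's top edge, with the near jaw at crop (250,345) and the far jaw behind the card. Lips are about 14 mm below the edge, roughly 12 mm clear on each side, with no contact force and the card unmoved. Handing in.

```bash
python3 -c "
from bench import r
print(r.hand_in())"
```

```text
the job is handed in; nothing more can be done
None
```

I handed in with the blue clip held squeezed wide open over the middle of the card's top edge, one jaw on each side and clear of the card; on the way, my first squeeze missed the handles and tilted the clip on the rim, but it sprang back, and I then opened it fully before lifting it off.

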